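Seat the lens in the analyser's three-point mount

ROBOT

A 6-joint arm with a two-finger parallel gripper is mounted at the origin on the work surface. World frame = base frame: x ahead of the robot, y to its left, z up, the work surface at z = 0. Lengths are in m, angles in degrees, forces in N, time in s.
With the tool pointing down it reaches from about 0.25 to 0.775 m from the base axis. Payload 4 kg.
Tool frame: the origin (TCP) lies midway between the tips of the shut fingers; the grasp point (between the pads) lies 19 mm behind it; y points along the fingers, x is the direction in which the jaws open and shut, and the axes are right-handed (so a half turn about y gives the same grasp; the last joint's range is limited). The gripper opens to 94 mm and grips with 3 to 60 N. Pads are 16 mm wide; open, the fingers measure 119 mm over their backs; the gripper's body (75 mm by 177 mm) begins 78 mm behind the grasp point.
Start: joints at [62.103, 4.996, 78.535, -0, 96.463, -5.907], TCP at [0.206, 0.51, 0.206] pointing down, gripper open.
Joint ranges: [-177.83, 177.83], [-43.37, 116.18], [15.69, 146.23], [-61.86, 241.86], [9.47, 152.12], [-147.06, 147.06]. Speed limits (degrees/s): [159.86, 159.86, 180, 180, 180, 180].

INTERFACE

Orientations are given as [roll, pitch, yaw] about the fixed x, y, z axes, in that order (R = Rz(yaw) Ry(pitch) Rx(roll)).
In Python, from station import r, viewer, hand_in gives the robot as it stands.
- The arm moves only by the tool jog_arm, never from a script. Its argument "deltas" is a list of rows, each an object with "offset": the shift along the tool's x, y, z each as a share of 2.5 cm, from -1 to 1, a list of three; "twist": the turn, a rotation vector about the tool's x, y, z each as a share of 0.12 rad, from -1 to 1, a list of three; "claw": the closure, from 0 (fully open) to 1 (shut). In form: [{"offset": [x, y, z], "twist": [rx, ry, rz], "claw": claw}, ...]. A call has exactly 10 rows; each row shifts and turns the commanded pose from where the row before left it, along the tool's axes as they then stand; what a row does not reach is not made up. A row lasts 1/10 s, in which the tool goes at most 50 mm and 8.59 degrees, less where a joint would pass 70% of its speed; a pose out of reach is approached as far as the arm can. A call with a number of a shift or a turn outside -1 to 1 is refused whole. A call with a gripper value outside its range is refused whole. The fingers move at their own pace and stop on an object; "newtons" is the grip in N (left out, the last holds). Time passes only in rows, so rows that do not move let the fingers close, or fill a call up. It gives the time, the measured TCP pose, the force and the opening at its end, in the units of the state.
- r.get_state(): the state, without advancing time (a new reading comes with each control period).
- viewer.camera(name): name is "scene" or "top" or "wrist"; returns a dict with "color" (420x560x3 uint8, red, green, blue), "depth" (420x560 float32, m along the optical axis (not along the pixel's ray), 0 where there is no reading), "mtx" (3x3 intrinsics, pixels), "dist" ([k1, k2, p1, p2, k3] as OpenCV has them; the pictures are not rectified), "T" (4x4, takes a point from camera to world coordinates). Camera axes: x right, y up, looking along -z (the intrinsics and any distortion apply to the point x, -y, -z); pixel columns grow to the right and rows downward; lengths in m; the calibration is good to about 2 mm. A picture is of the moment at which its call begins.
- hand_in(): hands the job in, once; it reports no verdict.
The state is a dict: "time": time; "qpos": joint angles; "qd": joint speeds; "effort": joint torques, N m; "tool_pos": TCP position; "orientation": TCP orientation; "ft_force": force on the tool from outside, world axes, zero at the start; "torque": the same for the moment, N m; "opening": finger opening in m.
Only numpy, scipy, OpenCV 4.12 (cv2) and the standard library are available. Lean on these libraries where they do the work, as an engineer would, in place of code of your own. Each camera call takes 0.05 s, during which the arm holds its last target.

TASK

Fit the lens assembly from the rest pad into the round three-point mount: set it in the nest, turn it gently under light pressure until its three feet drop into the notches and it is fully home and cannot rock, then swing the keeper fully over its ring and let go. Use little force (keep well under 25 N on the mount), keep the lens upright and leave the other things where they are.

Things in the scene. Friction and masses are not known exactly. Their poses are not given: they have to be found in the camera images.
- optic: Lens assembly, 0.2 to 0.4 kg: glass lens in a black ring (64 mm diameter, 12 mm thick, underside 8 mm and top 20 mm above the origin) on three steel ball feet of 8 mm diameter, with a handle bar over it. Origin: on the axis, level with the bottoms of the feet. Feet at 25 mm radius, 90, 210 and 330 degrees from body x, marked by white dots on the ring's top.
- handle (a point): Middle of the lens assembly's straight aluminium handle bar, 52 mm above its origin. The bar runs along body x: 52 mm long, 10 mm wide (along y), 12 mm high. Below it all is free down to the lens, 24 mm above the origin, but for two thin posts at x = -21 and +21 mm.
- foot_a (a point): Bottom of the ball foot at 90 degrees (body +y) of the lens assembly.
- foot_b (a point): Bottom of the ball foot at 210 degrees.
- foot_c (a point): Bottom of the ball foot at 330 degrees.
- pad: Fixed grey-blue rest pad, 120 x 120 x 10 mm, on which the lens assembly stands at the start. Origin: centre of its underside.
- mount: Fixed three-point mount, z up. Origin: underside of its base, on the axis of the round nest. Cream base 130 (x) x 150 (y) x 12 mm, centred 10 mm to -y. The nest is a rose collar, bore 67 mm, outside 79 mm, rim 38 mm above the origin, bevelled inside above 34.5 mm. The lens is home when its ring is flush with this rim; standing on the seat ring it is 5.5 mm proud.
- nest (a point): Centre of the nest at the height of the three brass bearing floors, 18 mm above the mount's origin. They lie in radial notches (12 mm wide, 5.5 mm deep) in a fixed aluminium seat ring with top 23.5 mm above the origin. Notches: 90, 210, 330 degrees from mount x PLUS one unknown angle of -0.5 to 0.5 rad, new each time and not measured. Any foot fits any notch, with about 4 degrees of play.
- keeper (a joint): Angle (rad) of the flat steel keeper, a lever lying 40 to 45 mm above the mount's origin and pivoted about the vertical. Near 0: parked open; grows counter-clockwise seen from above; stop at 1.6, its 27 mm short arm then pointing at the nest's axis, 5 mm over the lens ring, 2 mm above it (a proud lens blocks it). It stays where left; about 2 N at its post turns it.
- pivot (a point): The keeper's pivot, at x = 0, y = -54 mm, z = 40 mm of the mount.
- keeper_post (a point): Middle of the keeper's upright red post (12 mm diameter, from 45 to 77 mm above the mount's origin; this point is at 62 mm), 35 mm from the pivot, opposite its short arm. With the keeper at 0 it lies at x = -35, y = -54 mm of the mount, at 1.57 at x = 0, y = -89 mm.
- reagent: Bystander: amber reagent bottle, 60 mm wide, 130 mm tall; origin at the centre of its underside.
- vial: Bystander: small jar, 36 mm wide, 60 mm tall; origin at the centre of its underside.
- cup: Bystander: white open cup, 64 mm wide, 60 mm tall; origin at the centre of its underside.
- collar: Bystander: brass ring 44 mm wide, 15 mm tall; origin at the centre of its underside.
- block: Bystander: steel block 50 x 35 x 25 mm; origin at the centre of its underside.
- driver: Bystander: screwdriver lying down.
- screw_tray: Bystander: shallow blue tray 90 x 90 x 22 mm; origin at the centre of its underside.

How it is judged (in metres and radians):
On the way:
1. the lens assembly is home on all three bearing points while the keeper is still open (z of each of foot_a, foot_b, foot_c in the frame of mount below 0.0197 m and horizontal distance between optic and mount below 0.004 m and angle between optic's own z axis and vertical below 0.03 rad and value of joint keeper below 0.7 rad), for 0.3 s.
At the end, for the whole second after the job is handed in: All three feet of the lens assembly rest on the notch floors (each foot below 19.7 mm above the mount's origin, floor at 18 mm), its axis within 4 mm of the nest's and upright within 0.03 rad, at rest with its weight on the mount (over 1 N); the keeper is swung over the ring (joint above 1.3 rad) (z of each of foot_a, foot_b, foot_c in the frame of mount below 0.0197 m and horizontal distance between optic and mount below 0.004 m and angle between optic's own z axis and vertical below 0.03 rad and value of joint keeper above 1.3 rad and contact force between optic and mount above 1 N and linear speed of optic below 0.01 m/s and angular speed of optic below 0.1 rad/s); the robot touches nothing.
It fails at once if the lens assembly is pressed, wedged or knocked against the mount with more than 25 N (contact force between optic and mount above 25 N).
It fails at once if the lens assembly is tipped over 35 degrees (angle between optic's own z axis and vertical above 0.61 rad).
It fails at once if a bystander is shifted by more than 30 mm (distance of any of reagent, vial, cup, collar, block, driver, screw_tray from where it was at the start of the episode above 0.03 m).
It also fails if it takes over 72 s, if anything falls off the work surface, if the arm or the gripper's body presses on something with over 40 N, if the wrist force passes 120 N, or if a joint passes its speed limit or range.

## Working session

There is one attempt and no reset: what is moved stays moved. The work goes in short steps, Python scripts to look and compute and a tool call to move; the robot and the scene stay as the last step left them, time stands still between calls to the robot, and variables do not carry over. Pictures are saved under pics/ and viewed, and the job is handed in when it is done.

Besides the shell and the picture viewer there is one more tool, called after "Emit:" as name(argument=value, ...) on one line, values as JSON. jog_arm: Moves the arm, as the interface text tells. Its arguments: {"type":"object","properties":{"deltas":{"type":"array","items":{"type":"object","properties":{"offset":{"type":"array","items":{"type":"number","minimum":-1,"maximum":1}},"twist":{"type":"array","items":{"type":"number","minimum":-1,"maximum":1}},"claw":{"type":"number"}}}},"newtons":{"type":"number"}},"required":["deltas"]}

```bash
mkdir -p pics; ls; cat > h.py <<'E'
import numpy as np, cv2
from station import r, viewer, hand_in
def grab(name,tag):
    c=viewer.camera(name); np.savez(f'pics/{tag}.npz',**{k:np.array(v) for k,v in c.items()})
    cv2.imwrite(f'pics/{tag}.png',cv2.cvtColor(c['color'],cv2.COLOR_RGB2BGR)); return c
def load(tag): return dict(np.load(f'pics/{tag}.npz'))
def px2w(c,u,v,d=None):
    p=cv2.undistortPoints(np.array([[[u,v]]],float),c['mtx'],c['dist'])[0,0]
    if d is None: d=c['depth'][int(round(v)),int(round(u))]
    P=np.array([p[0]*d,-p[1]*d,-d,1]); return (c['T']@P)[:3]
def px2z(c,u,v,z):
    a=px2w(c,u,v,0.0);b=px2w(c,u,v,1.0); t=(z-a[2])/(b[2]-a[2]); return a+t*(b-a)
def cloud(c):
    H,W=c['depth'].shape; uu,vv=np.meshgrid(np.arange(W),np.arange(H))
    p=cv2.undistortPoints(np.stack([uu,vv],-1).reshape(-1,1,2).astype(float),c['mtx'],c['dist']).reshape(H,W,2)
    d=c['depth']; P=np.stack([p[...,0]*d,-p[...,1]*d,-d,np.ones_like(d)],-1); return (P@c['T'].T)[...,:3]
E
python3 - <<'E'
from h import *
for n in ['scene','top','wrist']: c=grab(n,n+'0')
s=r.get_state(); print(s)
E
```

```text
pics
{'time': 0.15, 'qpos': array([ 6.21033019e+01,  5.03084276e+00,  7.86055008e+01,  1.71909637e-03,
        9.64643399e+01, -5.90740181e+00]), 'qd': array([-0.02540622, -0.12282616, -0.19066535,  0.02055608, -0.10508103,
        0.02182574]), 'effort': array([ 1.61448181e-03, -3.40639579e+01, -3.02794254e+01,  7.18361652e-02,
        3.04815976e-02, -9.93697131e-05]), 'tool_pos': array([0.20572915, 0.50960272, 0.20455341]), 'orientation': array([-89.98793811,   0.09997296,  68.01090629]), 'ft_force': array([-0.30226502,  0.13015814, -0.06870764]), 'torque': array([-0.05472607,  0.01091733,  0.02898171]), 'opening': 0.09395390093233193}
```

View pics/top0.png

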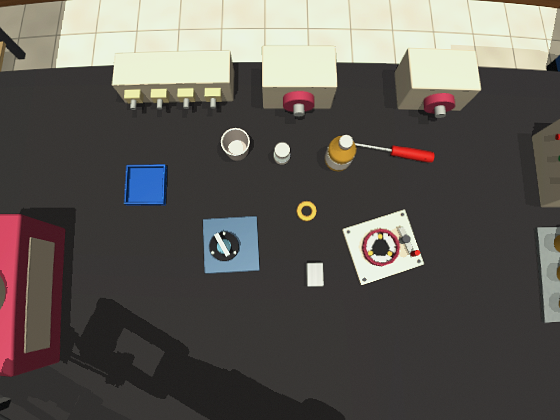

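View pics/scene0.png

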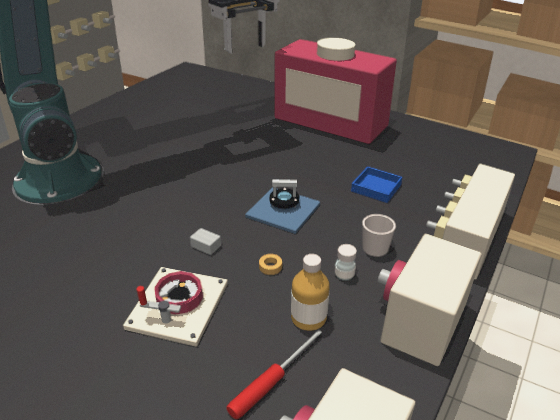

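View pics/wrist0.png

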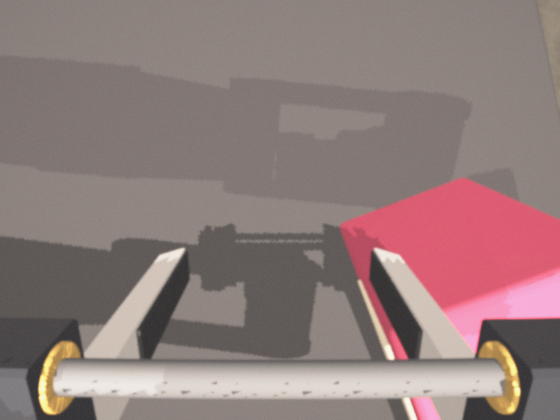

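The top view shows the pad with the optic at about (225,245), the mount at (382,247) and the keeper's red post at (416,253). Next I'll measure these.

```bash
python3 - <<'E'
from h import *
c=load('top0'); X=cloud(c)
print(c['T'].round(3).tolist(), c['mtx'].round(1).tolist(), c['dist'])
for n,(u,v) in dict(optic=(222,244),mount=(382,247),post=(416,253),keeperscrew=(405,240),cup=(235,145),vial=(282,152),bottle=(345,142),collar=(297,211),block=(315,274),tray=(146,185),driver=(412,154)).items():
    print(n,X[v,u].round(4))
def crop(tag,u0,v0,w,h,k):
    im=cv2.imread(f'pics/{tag}.png')[v0:v0+h,u0:u0+w]; return cv2.resize(im,None,fx=k,fy=k,interpolation=cv2.INTER_CUBIC)
a=crop('top0',190,205,80,80,5);b=crop('top0',342,205,90,80,5)
cv2.imwrite('pics/crops.png',np.hstack([a,b])[:, :800])
E
```

```text
[[-0.012, 0.983, -0.185, 0.43], [-1.0, -0.008, 0.024, 0.08], [0.022, 0.185, 0.982, 0.998], [0.0, 0.0, 0.0, 1.0]] [[451.9, 0.0, 282.3], [0.0, 451.9, 206.1], [0.0, 0.0, 1.0]] [-0.14221584  0.          0.          0.          0.        ]
optic [0.5263 0.183  0.0692]
mount [ 0.5213 -0.1615  0.0178]
post [ 0.502  -0.2183  0.0775]
keeperscrew [ 0.5326 -0.2049  0.049 ]
cup [0.7611 0.1635 0.0036]
vial [0.7261 0.0568 0.0588]
bottle [ 0.724  -0.0691  0.1313]
collar [0.6038 0.0241 0.0146]
block [ 0.4646 -0.0115  0.025 ]
tray [0.6682 0.3656 0.0044]
driver [ 0.7322 -0.2416  0.0245]
```

View pics/crops.png

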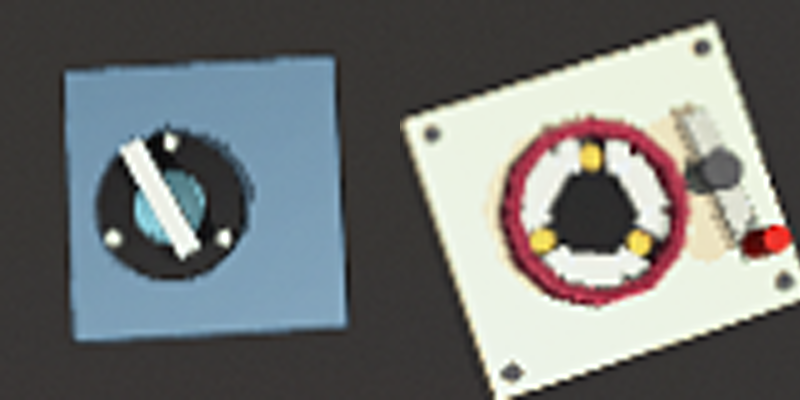

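```bash
python3 - <<'E'
from h import *
c=load('top0'); X=cloud(c); im=c['color'].astype(int)
def cen(mask,u0,v0,w,h):
    m=np.zeros_like(mask);m[v0:v0+h,u0:u0+w]=mask[v0:v0+h,u0:u0+w]
    n,l,s,ce=cv2.connectedComponentsWithStats(m.astype(np.uint8)); return [(s[i,4],ce[i]) for i in range(1,n)]
white=im.min(-1)>150
print('white optic'); P=[]
for a,ce in cen(white,205,225,40,40):
    z=0.068 if a>30 else 0.030
    p=px2z(c,*ce,z);print(a,ce.round(1),p.round(4),X[int(ce[1]+.5),int(ce[0]+.5)].round(4))
    if 3<a<25:P.append(p)
P=np.array(P);C=P.mean(0);print('C',C,[(np.linalg.norm((p-C)[:2]).round(4),np.degrees(np.arctan2(*(p-C)[1::-1])).round(1)) for p in P])
# handle yaw
m=np.zeros_like(white);m[225:265,205:245]=white[225:265,205:245]; h=m&(np.abs(X[...,2]-.068)<.006); v,u=np.nonzero(h)
pts=np.array([px2z(c,a,b,.068)[:2] for a,b in zip(u,v)]); print('handle',len(pts),pts.mean(0), np.median(X[h][:,2]),cv2.minAreaRect(pts.astype(np.float32)*1000))
w,V=np.linalg.eigh(np.cov(pts.T));print('yaw',np.degrees(np.arctan2(V[1,1],V[0,1])))
# notch
yel=(im[...,0]>150)&(im[...,2]<110)&(im[...,1]>110)
P=[]
for a,ce in cen(yel,355,220,60,60):
    p=px2z(c,*ce,.018);print('yel',a,ce.round(1),p.round(4),X[int(ce[1]+.5),int(ce[0]+.5)].round(4)); P.append(p)
# rose
rose=(im[...,0]>90)&(im[...,1]<70)&(im[...,2]>30)&(im[...,2]<120)&(im[...,0]-im[...,2]>40); m=np.zeros_like(rose);m[220:272,355:402]=rose[220:272,355:402]
m&=(np.abs(X[...,2]-.038)<.004); v,u=np.nonzero(m)
pts=np.array([px2z(c,a,b,.038)[:2] for a,b in zip(u,v)])
from scipy.optimize import least_squares
s=least_squares(lambda q:np.hypot(*(pts-q[:2]).T)-q[2],[.52,-.155,.036],loss='soft_l1',f_scale=.002).x;print('rose',len(pts),s,np.median(X[m][:,2]))
rr=np.hypot(*(pts-s[:2]).T);print(rr.min(),rr.max(),np.array(cv2.minEnclosingCircle(pts.astype(np.float32)*1000)[0]))
for p in P: print(np.hypot(*(p[:2]-s[:2])),np.degrees(np.arctan2(p[1]-s[1],p[0]-s[0])))
# base
cr=(im.min(-1)>200); m=np.zeros_like(cr);m[205:290,335:430]=cr[205:290,335:430]; m&=np.abs(X[...,2]-.012)<.006; v,u=np.nonzero(m)
pts=np.array([px2z(c,a,b,.012)[:2] for a,b in zip(u,v)]); print(cv2.minAreaRect(pts.astype(np.float32)*1000))
red=(im[...,0]>150)&(im[...,1]<50)&(im[...,2]<50)
for a,ce in cen(red,400,240,30,25): print('post',a,ce,px2z(c,*ce,.077))
E
```

```text
white optic
125 [221.4 244.1] [0.5263 0.1843 0.068 ] [0.5266 0.1854 0.0662]
6 [223.5 233. ] [0.5541 0.1843 0.03  ] [0.5542 0.1833 0.0298]
7 [212.  252.3] [0.5127 0.2087 0.03  ] [0.5132 0.2085 0.031 ]
6 [234.5 252. ] [0.513  0.1604 0.03  ] [0.5129 0.1592 0.031 ]
C [0.52661232 0.18446257 0.03      ] [(np.float64(0.0275), np.float64(-0.2)), (np.float64(0.0279), np.float64(119.9)), (np.float64(0.0277), np.float64(-119.5))]
handle 112 [0.52634501 0.18418926] 0.06851821931820368 ((526.1139526367188, 184.1382598876953), (50.407264709472656, 9.417152404785156), 29.618112564086914)
yaw -150.00744475858264
yel 1 [377. 229.] [ 0.5613 -0.1522  0.018 ] [ 0.5583 -0.1469  0.0403]
yel 1 [380. 228.] [ 0.5634 -0.159   0.018 ] [ 0.5608 -0.1542  0.0376]
yel 1 [369. 232.] [ 0.5548 -0.1339  0.018 ] [ 0.5532 -0.1311  0.0309]
yel 19 [379.6 235.9] [ 0.5458 -0.1572  0.018 ] [ 0.5453 -0.1576  0.0205]
yel 19 [370.1 252.8] [ 0.5088 -0.1343  0.018 ] [ 0.5085 -0.134   0.0185]
yel 16 [389.4 252.8] [ 0.5083 -0.1776  0.018 ] [ 0.5077 -0.1762  0.0193]
rose 198 [ 0.52036412 -0.15435919  0.0368058 ] 0.03718155641798793
0.03388199247028954 0.040126735532744456 [ 520.57019043 -154.22564697]
0.04098292662894577 3.060626584031645
0.043327046740749824 -6.195261292247766
0.040076482001412075 30.678373107068847
0.025562742456853225 -6.43771419791129
0.023170277772389777 119.83151939262864
0.026134807704529625 -117.43204834874159
((522.9049072265625, -165.86798095703125), (127.95317840576172, 148.220703125), 16.644481658935547)
post 10 [417.2 251.4] [ 0.50532459 -0.22126977  0.077     ]
post 1 [415. 254.] [ 0.50001161 -0.21623294  0.077     ]
```

```bash
python3 - <<'E'
from h import *
c=load('top0'); X=cloud(c); im=c['color'].astype(int)
m=(im[...,0]>90)&(im[...,1]<70)&(np.arange(560)[None]<80); p=X[m]; print(p.min(0),p.max(0))
E
```

```text
[0.27185625 0.08012011 0.15822133] [0.56960364 0.5947899  0.99765006]
```

Emit:
jog_arm(deltas=[{"offset": [-0.86, 0, -0.43], "twist": [0, 0, 0], "claw": 0.4}, {"offset": [-0.86, 0, -0.43], "twist": [0, 0, 0], "claw": 0.4}, {"offset": [-0.86, 0, -0.43], "twist": [0, 0, 0], "claw": 0.4}, {"offset": [-0.86, 0, -0.43], "twist": [0, 0, 0], "claw": 0.4}, {"offset": [-0.86, 0, -0.43], "twist": [0, 0, 0], "claw": 0.4}, {"offset": [-0.86, 0, -0.43], "twist": [0, 0, 0], "claw": 0.4}, {"offset": [-0.86, 0, -0.43], "twist": [0, 0, 0], "claw": 0.4}, {"offset": [-0.86, 0, -0.43], "twist": [0, 0, 0], "claw": 0.4}, {"offset": [-0.86, 0, -0.43], "twist": [0, 0, 0], "claw": 0.4}, {"offset": [-0.86, 0, -0.43], "twist": [0, 0, 0], "claw": 0.4}], newtons=15)

```text
time: 1.15
tool_pos: [0.2249, 0.2693, 0.2052]
orientation: [-90.0, 0.0, 68.0]
ft_force: [-0.0, 0.3, 1.0]
opening: 0.0565
```

Emit:
jog_arm(deltas=[{"offset": [0.14, 0, -0.98], "claw": 0.4}, {"offset": [0.14, 0, -0.98], "claw": 0.4}, {"offset": [0.14, 0, -0.98], "claw": 0.4}, {"offset": [0.14, 0, -0.98], "claw": 0.4}, {"offset": [0.14, 0, -0.98], "claw": 0.4}, {"offset": [0.14, 0, -0.98], "claw": 0.4}, {"offset": [0.14, 0, -0.98], "claw": 0.4}, {"offset": [0.14, 0, -0.98], "claw": 0.4}, {"offset": [0.14, 0, -0.98], "claw": 0.4}, {"offset": [0.14, 0, -0.98], "claw": 0.4}])

```text
invalid input
```

Emit:
jog_arm(deltas=[{"twist": [0, 1, 0], "claw": 0.4}, {"twist": [0, 1, 0], "claw": 0.4}, {"twist": [0, 1, 0], "claw": 0.4}, {"twist": [0, 1, 0], "claw": 0.4}, {"twist": [0, 1, 0], "claw": 0.4}, {"twist": [0, 1, 0], "claw": 0.4}, {"twist": [0, 1, 0], "claw": 0.4}, {"twist": [0, 1, 0], "claw": 0.4}, {"twist": [0, 1, 0], "claw": 0.4}, {"twist": [0, 1, 0], "claw": 0.4}])

```text
invalid input
```

Emit:
jog_arm(deltas=[{"twist": [0, 1, 0], "claw": 0.4}, {"twist": [0, 1, 0], "claw": 0.4}, {"twist": [0, 1, 0], "claw": 0.4}, {"twist": [0, 1, 0], "claw": 0.4}, {"twist": [0, 1, 0], "claw": 0.4}, {"twist": [0, 1, 0], "claw": 0.4}, {"twist": [0, 1, 0], "claw": 0.4}, {"twist": [0, 1, 0], "claw": 0.4}, {"twist": [0, 0.65, 0], "claw": 0.4}, {"twist": [0, 0, 0], "claw": 0.4}])

```text
invalid input
```

Emit:
jog_arm(deltas=[{"offset": [0.14, 0, -0.98], "twist": [0, 0, 0], "claw": 0.4}, {"offset": [0.14, 0, -0.98], "twist": [0, 0, 0], "claw": 0.4}, {"offset": [0.14, 0, -0.98], "twist": [0, 0, 0], "claw": 0.4}, {"offset": [0.14, 0, -0.98], "twist": [0, 0, 0], "claw": 0.4}, {"offset": [0.14, 0, -0.98], "twist": [0, 0, 0], "claw": 0.4}, {"offset": [0.14, 0, -0.98], "twist": [0, 0, 0], "claw": 0.4}, {"offset": [0.14, 0, -0.98], "twist": [0, 0, 0], "claw": 0.4}, {"offset": [0.14, 0, -0.98], "twist": [0, 0, 0], "claw": 0.4}, {"offset": [0.14, 0, -0.98], "twist": [0, 0, 0], "claw": 0.4}, {"offset": [0.14, 0, -0.98], "twist": [0, 0, 0], "claw": 0.4}])

```text
time: 2.15
tool_pos: [0.4661, 0.2107, 0.205]
orientation: [-90.0, 0.0, 68.0]
ft_force: [0.3, -0.1, 0.3]
opening: 0.0563
```

Emit:
jog_arm(deltas=[{"offset": [0, 0, 0], "twist": [0, 1, 0], "claw": 0.4}, {"offset": [0, 0, 0], "twist": [0, 1, 0], "claw": 0.4}, {"offset": [0, 0, 0], "twist": [0, 1, 0], "claw": 0.4}, {"offset": [0, 0, 0], "twist": [0, 1, 0], "claw": 0.4}, {"offset": [0, 0, 0], "twist": [0, 1, 0], "claw": 0.4}, {"offset": [0, 0, 0], "twist": [0, 1, 0], "claw": 0.4}, {"offset": [0, 0, 0], "twist": [0, 1, 0], "claw": 0.4}, {"offset": [0, 0, 0], "twist": [0, 1, 0], "claw": 0.4}, {"offset": [0, 0, 0], "twist": [0, 1, 0], "claw": 0.4}, {"offset": [0, 0, 0], "twist": [0, 1, 0], "claw": 0.4}])

```text
time: 3.15
tool_pos: [0.4652, 0.211, 0.205]
orientation: [-90.0, 0.0, -1.0]
ft_force: [-0.1, 0.1, -0.1]
opening: 0.056
```

Emit:
jog_arm(deltas=[{"offset": [0, 0, 0], "twist": [0, 1, 0], "claw": 0.4}, {"offset": [0, 0, 0], "twist": [0, 1, 0], "claw": 0.4}, {"offset": [0, 0, 0], "twist": [0, 1, 0], "claw": 0.4}, {"offset": [0, 0, 0], "twist": [0, 1, 0], "claw": 0.4}, {"offset": [0, 0, 0], "twist": [0, 1, 0], "claw": 0.4}, {"offset": [0, 0, 0], "twist": [0, 1, 0], "claw": 0.4}, {"offset": [0, 0, 0], "twist": [0, 1, 0], "claw": 0.4}, {"offset": [0, 0, 0], "twist": [0, 1, 0], "claw": 0.4}, {"offset": [0, 0, 0], "twist": [0, 0.65, 0], "claw": 0.4}, {"offset": [0, 0, 0], "twist": [0, 0, 0], "claw": 0.4}])

```text
time: 4.15
tool_pos: [0.4652, 0.211, 0.2051]
orientation: [-90.0, 0.0, -60.2]
ft_force: [-0.1, 0.2, -0.1]
opening: 0.0563
```

Emit:
jog_arm(deltas=[{"offset": [0.43, 0, 0.32], "twist": [0, 0, 0], "claw": 0.4}, {"offset": [0.43, 0, 0.32], "twist": [0, 0, 0], "claw": 0.4}, {"offset": [0.43, 0, 0.32], "twist": [0, 0, 0], "claw": 0.4}, {"offset": [0.43, 0, 0.32], "twist": [0, 0, 0], "claw": 0.4}, {"offset": [0.43, 0, 0.32], "twist": [0, 0, 0], "claw": 0.4}, {"offset": [0, 0.8, 0], "twist": [0, 0, 0], "claw": 0.4}, {"offset": [0, 0.8, 0], "twist": [0, 0, 0], "claw": 0.4}, {"offset": [0, 0.8, 0], "twist": [0, 0, 0], "claw": 0.4}, {"offset": [0, 0.8, 0], "twist": [0, 0, 0], "claw": 0.4}, {"offset": [0, 0, 0], "twist": [0, 0, 0], "claw": 0.4}])

```text
time: 5.15
tool_pos: [0.5253, 0.1834, 0.1218]
orientation: [-90.4, 0.1, -60.2]
ft_force: [-0.4, -0.1, -0.3]
opening: 0.0566
```

```bash
python3 - <<'E'
from h import *
c=grab('wrist','wrist1'); X=cloud(c); print(c['T'].round(3).tolist())
E
```

```text
[[0.497, 0.83, 0.254, 0.6], [-0.868, 0.476, 0.144, 0.224], [-0.002, -0.292, 0.956, 0.3], [0.0, 0.0, 0.0, 1.0]]
```

View pics/wrist1.png

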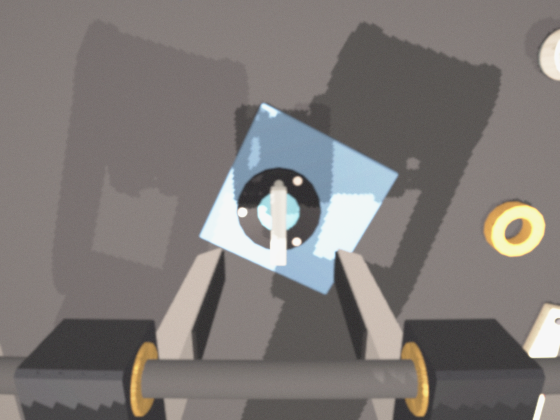

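The wrist image shows the handle vertical at column 278, midway between the fingers, with its middle at about row 226. I'll check this in world coordinates.

```bash
python3 - <<'E'
from h import *
c=load('wrist1'); X=cloud(c); im=c['color'].astype(int)
m=np.zeros(im.shape[:2],bool); m[170:280,235:325]=True
h=m&(np.abs(X[...,2]-.068)<.005); p=X[h]; print(h.sum(),p.mean(0),(p.min(0)+p.max(0))/2)
v,u=np.nonzero(h); q=np.array([px2z(c,a,b,.068)[:2] for a,b in zip(u,v)]).astype(np.float32)*1000
print(cv2.minAreaRect(q))
P=np.array([px2z(c,u,v,.03) for u,v in [(297,181),(242,212),(297,241)]]); print(P,P.mean(0))
print(r.get_state()['tool_pos'])
E
```

```text
1131 [0.52781646 0.1844139  0.06707602] [0.5263836  0.18345576 0.0660819 ]
((526.761962890625, 184.00674438476562), (51.86688995361328, 9.751946449279785), 30.069406509399414)
[[0.55331131 0.18302497 0.03      ]
 [0.51239668 0.20668137 0.03      ]
 [0.51283184 0.15908464 0.03      ]] [0.52617994 0.18293032 0.03      ]
[0.52633883 0.18371534 0.12385121]
```

Emit:
jog_arm(deltas=[{"offset": [0, 0.8, 0], "twist": [0, 0, 0], "claw": 0.4}, {"offset": [0, 0.8, 0], "twist": [0, 0, 0], "claw": 0.4}, {"offset": [0, 0.8, 0], "twist": [0, 0, 0], "claw": 0.4}, {"offset": [0, 0.5, 0], "twist": [0, 0, 0], "claw": 0.4}, {"offset": [0, 0.3, 0], "twist": [0, 0, 0], "claw": 0.4}, {"offset": [0, 0, 0], "twist": [0, 0, 0], "claw": 0.4}, {"offset": [0, 0, 0], "twist": [0, 0, 0], "claw": 0.95}, {"offset": [0, 0, 0], "twist": [0, 0, 0], "claw": 0.95}, {"offset": [0, 0, 0], "twist": [0, 0, 0], "claw": 0.95}, {"offset": [0, 0, 0], "twist": [0, 0, 0], "claw": 0.95}], newtons=15)

```text
time: 6.2
tool_pos: [0.5272, 0.1845, 0.0462]
orientation: [-89.9, -0.0, -60.2]
ft_force: [-0.7, -0.3, 0.1]
opening: 0.028
```

Emit:
jog_arm(deltas=[{"offset": [0, 0, 0], "twist": [0, 0, 0], "claw": 0.95}, {"offset": [0, 0, 0], "twist": [0, 0, 0], "claw": 0.95}, {"offset": [0, 0, 0], "twist": [0, 0, 0], "claw": 0.95}, {"offset": [0, 0, 0], "twist": [0, 0, 0], "claw": 0.95}, {"offset": [0, -0.3, 0], "twist": [0, 0, 0], "claw": 0.95}, {"offset": [0, -0.5, 0], "twist": [0, 0, 0], "claw": 0.95}, {"offset": [0, -0.8, 0], "twist": [0, 0, 0], "claw": 0.95}, {"offset": [0, -0.8, 0], "twist": [0, 0, 0], "claw": 0.95}, {"offset": [0, -0.8, 0], "twist": [0, 0, 0], "claw": 0.95}, {"offset": [0, 0, 0], "twist": [0, 0, 0], "claw": 0.95}])

```text
time: 7.2
tool_pos: [0.5292, 0.1849, 0.1298]
orientation: [-89.6, -0.1, -60.2]
ft_force: [1.5, -0.3, -3.9]
opening: 0.0102
```

```bash
python3 - <<'E'
from h import *
c=grab('wrist','wrist2'); s=r.get_state(); print({k:np.round(s[k],4) for k in ['tool_pos','orientation','ft_force','opening']})
E
```

```text
{'tool_pos': array([0.5281, 0.1846, 0.1276]), 'orientation': array([-8.97552e+01, -6.82000e-02, -6.02163e+01]), 'ft_force': array([ 0.0795,  0.1783, -4.5404]), 'opening': np.float64(0.0097)}
```

View pics/wrist2.png

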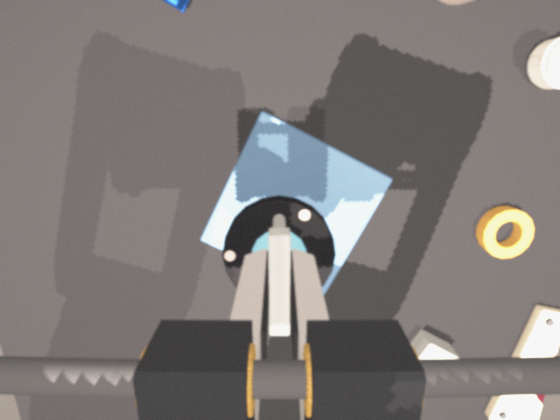

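Emit:
jog_arm(deltas=[{"offset": [0.2, 0, -0.18], "twist": [0, 0, 0], "claw": 0.95}, {"offset": [0.45, 0, -0.4], "twist": [0, 0, 0], "claw": 0.95}, {"offset": [0.73, 0, -0.65], "twist": [0, 0, 0], "claw": 0.95}, {"offset": [0.73, 0, -0.65], "twist": [0, 0, 0], "claw": 0.95}, {"offset": [0.73, 0, -0.65], "twist": [0, 0, 0], "claw": 0.95}, {"offset": [0.73, 0, -0.65], "twist": [0, 0, 0], "claw": 0.95}, {"offset": [0.73, 0, -0.65], "twist": [0, 0, 0], "claw": 0.95}, {"offset": [0.73, 0, -0.65], "twist": [0, 0, 0], "claw": 0.95}, {"offset": [0.73, 0, -0.65], "twist": [0, 0, 0], "claw": 0.95}, {"offset": [0.73, 0, -0.65], "twist": [0, 0, 0], "claw": 0.95}])

```text
time: 8.25
tool_pos: [0.4802, -0.0301, 0.1241]
orientation: [-90.1, 0.1, -60.3]
ft_force: [0.1, 0.3, -4.1]
opening: 0.0098
```

Emit:
jog_arm(deltas=[{"offset": [0.73, 0, -0.65], "twist": [0, 0, 0], "claw": 0.95}, {"offset": [0.73, 0, -0.65], "twist": [0, 0, 0], "claw": 0.95}, {"offset": [0.73, 0, -0.65], "twist": [0, 0, 0], "claw": 0.95}, {"offset": [0.73, 0, -0.65], "twist": [0, 0, 0], "claw": 0.95}, {"offset": [0.73, 0, -0.65], "twist": [0, 0, 0], "claw": 0.95}, {"offset": [0.73, 0, -0.65], "twist": [0, 0, 0], "claw": 0.95}, {"offset": [0.45, 0, -0.4], "twist": [0, 0, 0], "claw": 0.95}, {"offset": [0.2, 0, -0.18], "twist": [0, 0, 0], "claw": 0.95}, {"offset": [0, 0, 0], "twist": [0, 0, 0], "claw": 0.95}, {"offset": [0, 0, 0], "twist": [0, 0, 0], "claw": 0.95}])

```text
time: 9.25
tool_pos: [0.4472, -0.1924, 0.1252]
orientation: [-90.0, 0.1, -60.2]
ft_force: [0.3, 0.2, -3.6]
opening: 0.0095
```

```bash
python3 - <<'E'
from h import *
s=r.get_state(); c=grab('wrist','wrist3'); s=r.get_state(); print({k:np.round(s[k],4) for k in ['tool_pos','orientation','ft_force','opening']})
E
```

```text
{'tool_pos': array([ 0.4473, -0.1922,  0.1253]), 'orientation': array([-8.99817e+01,  4.67000e-02, -6.01678e+01]), 'ft_force': array([-0.5003,  0.9528, -4.4277]), 'opening': np.float64(0.0098)}
```

View pics/wrist3.png

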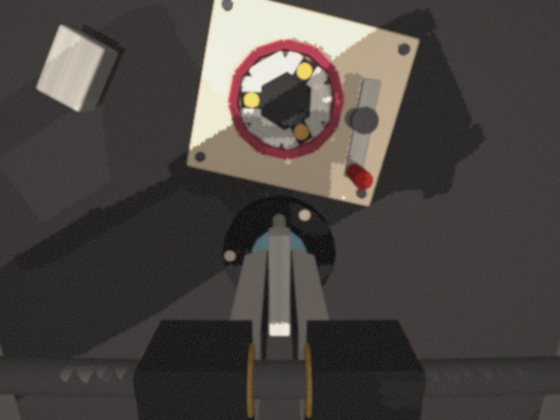

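The wrist image shows the nest ring centred near (286,99), with notches at (304,71), (252,100) and (301,132). The held optic's dots are at (304,215) and (230,256). I'll fit all of these.

```bash
python3 - <<'E'
from h import *
from scipy.optimize import least_squares
c=load('wrist3'); X=cloud(c); im=c['color'].astype(int)
hsv=cv2.cvtColor(c['color'],cv2.COLOR_RGB2HSV)
rose=((hsv[...,0]>165)|(hsv[...,0]<3))&(hsv[...,1]>130)
m=np.zeros_like(rose);m[30:165,220:350]=rose[30:165,220:350]
mm=m&(np.abs(X[...,2]-.038)<.0025); v,u=np.nonzero(mm); pts=np.array([px2z(c,a,b,.038)[:2] for a,b in zip(u,v)])
s=least_squares(lambda q:np.hypot(*(pts-q[:2]).T)-q[2],[.52,-.155,.036],loss='soft_l1',f_scale=.002).x
rr=np.hypot(*(pts-s[:2]).T);print(len(pts),s,np.median(X[mm][:,2]),np.percentile(rr,[1,5,50,95,99]))
e=cv2.minEnclosingCircle(pts.astype(np.float32)*1000);print(e)
yel=(hsv[...,0]>12)&(hsv[...,0]<32)&(hsv[...,1]>150)
n,l,st,ce=cv2.connectedComponentsWithStats((yel[30:165,220:350]).astype(np.uint8))
Q=[]
for i in range(1,n):
    if st[i,4]<40: continue
    u,v=ce[i]+[220,30]; p=px2z(c,u,v,.018);Q.append(p)
    print(st[i,4],(u,v),p,X[int(v+.5),int(u+.5)],np.hypot(*(p[:2]-s[:2])),np.degrees(np.arctan2(p[1]-s[1],p[0]-s[0])))
C=np.mean(Q,0);print(C,[np.degrees(np.arctan2(*(q-C)[1::-1])) for q in Q])
# dots
D=[X[215,304],X[256,230]];print('dots cloud',D, [px2z(c,304,215,.1253-.035+.02),px2z(c,230.5,256,.1253-.035+.02)])
red=((hsv[...,0]>175)|(hsv[...,0]<5))&(hsv[...,1]>180)
v,u=np.nonzero(red[160:195,340:380]); pz=X[160:195,340:380][red[160:195,340:380]]; top=np.abs(pz[:,2]-.077)<.004; print('post',top.sum(),pz[top].mean(0))
v,u=np.mgrid[72:175,350:385]; K=X[72:175,350:385].reshape(-1,3); K=K[(K[:,2]>.0415)&(K[:,2]<.048)]; print(cv2.minAreaRect((K[:,:2]*1000).astype(np.float32)))
# optic ring
O=X[190:300,210:350].reshape(-1,3); O=O[(O[:,2]>.102)&(O[:,2]<.118)]; print(np.median(O[:,2]),cv2.minEnclosingCircle((O[:,:2]*1000).astype(np.float32)))
v,u=np.nonzero(red[160:195,340:380]); print(u.mean()+340,v.mean()+160)
E
```

```text
1422 [ 0.52039544 -0.15694996  0.03664521] 0.03658344567371 [0.03390314 0.03472994 0.0367286  0.03812688 0.03843348]
((520.4404907226562, -156.88662719726562), 38.61829376220703)
136 (np.float64(300.80882352941177), np.float64(131.7720588235294)) [ 0.5068649  -0.17815857  0.018     ] [ 0.50681615 -0.17832022  0.0185165 ] 0.02515712333074467 -122.53679562840614
[ 0.5068649  -0.17815857  0.018     ] [np.float64(0.0)]
dots cloud [array([ 0.47409102, -0.19382821,  0.10977342]), array([ 0.43297822, -0.17039265,  0.10968284])] [array([ 0.47421629, -0.19371474,  0.1103    ]), array([ 0.43339466, -0.17057544,  0.1103    ])]
post 231 [ 0.50374362 -0.22021601  0.07631631]
((534.2162475585938, -208.86349487304688), (57.645606994628906, 18.039627075195312), 18.9326114654541)
0.10892595662601363 ((447.0281066894531, -193.63754272460938), 31.80496597290039)
359.5335365853659 176.60670731707316
```

```bash
python3 - <<'E'
from h import *
c=load('wrist3'); hsv=cv2.cvtColor(c['color'],cv2.COLOR_RGB2HSV)
s=np.array([.5204,-.1569])
yel=(hsv[...,0]>10)&(hsv[...,0]<36)&(hsv[...,1]>110)
n,l,st,ce=cv2.connectedComponentsWithStats((yel[30:165,220:350]).astype(np.uint8)); Q=[]
for i in range(1,n):
    if st[i,4]<40: continue
    u,v=ce[i]+[220,30]; p=px2z(c,u,v,.018)[:2]; Q.append(p); d=p-s;print(st[i,4],(u,v),p,np.hypot(*d),np.degrees(np.arctan2(d[1],d[0])))
C=np.mean(Q,0);print(C,[np.degrees(np.arctan2(*(q-C)[::-1])) for q in Q])
o=np.array([.4470,-.1937])
for u,v in [(304.3,215),(230.2,256)]:
    d=px2z(c,u,v,.1098)[:2]-o; print(np.hypot(*d),np.degrees(np.arctan2(*d[::-1])))
E
```

```text
227 (np.float64(304.08810572687224), np.float64(70.62114537444934)) [ 0.54521511 -0.15811476] 0.02484482342211721 -2.8025206249590715
211 (np.float64(250.91943127962085), np.float64(99.75355450236967)) [ 0.50858845 -0.1348147 ] 0.0250454202632891 118.13853228735115
207 (np.float64(300.87439613526567), np.float64(131.80676328502415)) [ 0.50686733 -0.178214  ] 0.025247169356510567 -122.41224557805333
[ 0.52022363 -0.15704782] [np.float64(-2.444590161901419), np.float64(117.62425161144846), np.float64(-122.25277399941179)]
0.027179034425953128 -0.5536435012340826
0.027070830897437382 120.92809244434211
```

Emit:
jog_arm(deltas=[{"offset": [0.03, 0, 0.5], "twist": [0, 0.37, 0], "claw": 0.95}, {"offset": [0.08, 0, 0.9], "twist": [0, 0, 0], "claw": 0.95}, {"offset": [0.08, 0, 0.9], "twist": [0, 0, 0], "claw": 0.95}, {"offset": [0.08, 0, 0.6], "twist": [0, 0, 0], "claw": 0.95}, {"offset": [0.06, 0, 0.37], "twist": [0, 0, 0], "claw": 0.95}, {"offset": [0, 0.5, 0], "twist": [0, 0, 0], "claw": 0.95}, {"offset": [0, 0.6, 0], "twist": [0, 0, 0], "claw": 0.95}, {"offset": [0, 0.6, 0], "twist": [0, 0, 0], "claw": 0.95}, {"offset": [0, 0.2, 0], "twist": [0, 0, 0], "claw": 0.95}, {"offset": [0, 0, 0], "twist": [0, 0, 0], "claw": 0.95}])

```text
time: 10.3
tool_pos: [0.5218, -0.1622, 0.0758]
orientation: [-90.2, 0.2, -62.8]
ft_force: [-0.7, 0.3, -3.8]
opening: 0.0097
```

```bash
python3 - <<'E'
from h import *
c=grab('top','top4'); s=r.get_state(); print({k:np.round(s[k],4) for k in ['tool_pos','orientation','ft_force','opening']})
w=grab('wrist','wrist4'); c2=grab('scene','scene4')
cv2.imwrite('pics/sc4.png',cv2.resize(cv2.imread('pics/scene4.png')[240:350,90:250],None,fx=5,fy=5,interpolation=cv2.INTER_CUBIC))
E
```

```text
{'tool_pos': array([ 0.5227, -0.1625,  0.0771]), 'orientation': array([-9.00616e+01,  7.80000e-02, -6.27990e+01]), 'ft_force': array([ 0.1835, -0.9346, -2.9416]), 'opening': np.float64(0.0098)}
```

View pics/sc4.png

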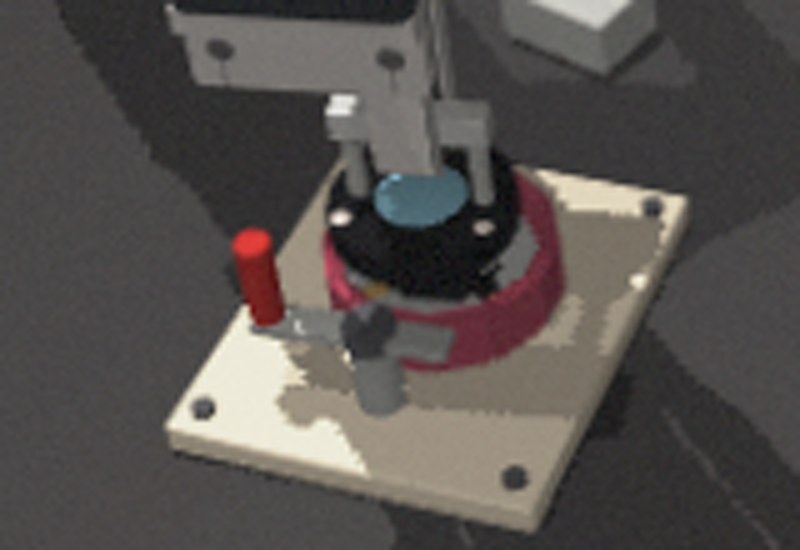

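View pics/wrist4.png

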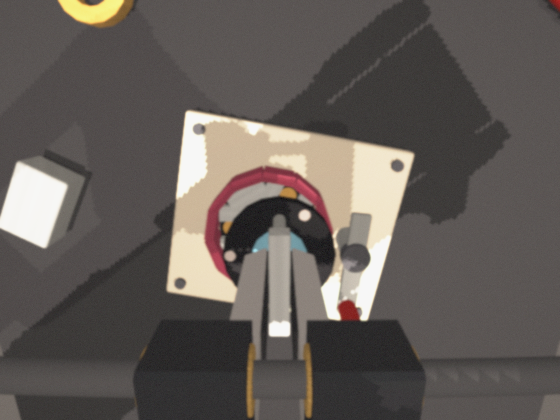

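Emit:
jog_arm(deltas=[{"offset": [-0.1, 0, 0.02], "twist": [0, 0, 0], "claw": 0.95}, {"offset": [-0.1, 0, 0.02], "twist": [0, 0, 0], "claw": 0.95}, {"offset": [-0.08, 0, 0.02], "twist": [0, 0, 0], "claw": 0.95}, {"offset": [0, 0, 0], "twist": [0, 0, 0], "claw": 0.95}, {"offset": [0, 0, 0], "twist": [0, 0, 0], "claw": 0.95}, {"offset": [0, 0, 0], "twist": [0, 0, 0], "claw": 0.95}, {"offset": [0, 0, 0], "twist": [0, 0, 0], "claw": 0.95}, {"offset": [0, 0, 0], "twist": [0, 0, 0], "claw": 0.95}, {"offset": [0, 0, 0], "twist": [0, 0, 0], "claw": 0.95}, {"offset": [0, 0, 0], "twist": [0, 0, 0], "claw": 0.95}])

```text
time: 11.45
tool_pos: [0.5216, -0.1556, 0.0779]
orientation: [-90.0, 0.0, -62.8]
ft_force: [-0.7, -0.1, -3.8]
opening: 0.0101
```

```bash
cat > m.py <<'E'
from h import *
import sys
from scipy.optimize import least_squares
tag=sys.argv[1]
s=r.get_state(); print({k:np.round(s[k],4).tolist() for k in ['tool_pos','orientation','ft_force','torque','opening','time']})
c=grab('wrist',tag); X=cloud(c)
hsv=cv2.cvtColor(c['color'],cv2.COLOR_RGB2HSV)
rose=((hsv[...,0]>165)|(hsv[...,0]<3))&(hsv[...,1]>110)
m=np.zeros_like(rose);m[120:340,180:345]=rose[120:340,180:345]
mm=m&(np.abs(X[...,2]-.038)<.0025); v,u=np.nonzero(mm); pts=np.array([px2z(c,a,b,.038)[:2] for a,b in zip(u,v)])
q=least_squares(lambda q:np.hypot(*(pts-q[:2]).T)-.0366,[.52,-.155],loss='soft_l1',f_scale=.002).x
zt=s['tool_pos'][2]-.0355+.020
print('nest',len(pts),q,'zt',zt)
w=(hsv[...,1]<90)&(hsv[...,2]>110)&(np.abs(X[...,2]-zt)<.004)
n,l,st,ce=cv2.connectedComponentsWithStats(w.astype(np.uint8)); D=[]
for i in range(1,n):
    u,v=ce[i]
    if 20<st[i,4]<250 and 215<u<345 and 170<v<290:
        p=px2z(c,u,v,zt); D.append(p); print('dot',st[i,4],ce[i].round(1),p.round(4), X[int(v+.5),int(u+.5)][2].round(4))
if len(D)==2:
    D=np.array(D)[:,:2]; e=D[1]-D[0]; mid=D.mean(0); nrm=np.array([-e[1],e[0]])/np.hypot(*e); 
    h=.0275*.5
    cands=[mid+nrm*h,mid-nrm*h]; t=s['tool_pos'][:2]; o=min(cands,key=lambda a:np.hypot(*(a-t)))
    print('len',np.hypot(*e),'optic',o,'nest-optic mm',((q-o)*1000).round(2),'dot angs',[np.degrees(np.arctan2(*(d-o)[::-1])).round(1) for d in D])
    y=np.radians(s['orientation'][2]); d=q-o; print('tool x,z units of 25mm:',np.dot(d,[np.cos(y),np.sin(y)])/.025,np.dot(d,[-np.sin(y),np.cos(y)])/.025)
E
python3 m.py wrist5
```

```text
{'tool_pos': [0.5216, -0.1556, 0.0779], 'orientation': [-89.997, 0.0059, -62.7647], 'ft_force': [-0.7016, -0.0625, -3.7952], 'torque': [-0.028, 0.1755, 0.0177], 'opening': 0.0101, 'time': 11.45}
nest 1110 [ 0.5212438  -0.15659045] zt 0.062428161287070516
dot 130 [304.1 214.9] [ 0.5486 -0.1583  0.0624] 0.0621
dot 204 [261.5 243. ] [ 0.5235 -0.1451  0.0624] 0.0632
dot 196 [296.2 242.8] [ 0.5324 -0.1621  0.0624] 0.0636
dot 102 [229.5 255.7] [ 0.5085 -0.1327  0.0624] 0.063
```

View pics/wrist5.png

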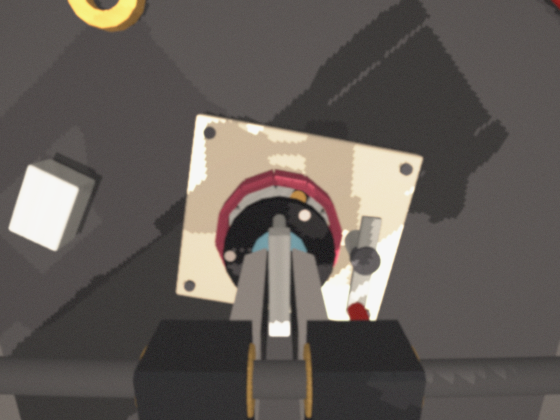

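Emit:
jog_arm(deltas=[{"offset": [0, 0.15, 0], "twist": [0, 0, 0], "claw": 0.95}, {"offset": [0, 0.15, 0], "twist": [0, 0, 0], "claw": 0.95}, {"offset": [0, 0.12, 0], "twist": [0, 0, 0], "claw": 0.95}, {"offset": [0, 0.08, 0], "twist": [0, 0, 0], "claw": 0.95}, {"offset": [0, 0.06, 0], "twist": [0, 0, 0], "claw": 0.95}, {"offset": [0, 0.05, 0], "twist": [0, 0, 0], "claw": 0.95}, {"offset": [0, 0.04, 0], "twist": [0, 0, 0], "claw": 0.95}, {"offset": [0, 0, 0], "twist": [0, 0, 0], "claw": 0.95}, {"offset": [0, 0, 0], "twist": [0, 0, 0], "claw": 0.95}, {"offset": [0, 0, 0], "twist": [0, 0, 0], "claw": 0.95}])

```text
time: 12.5
tool_pos: [0.5217, -0.1556, 0.0619]
orientation: [-90.0, -0.0, -62.8]
ft_force: [0.1, -0.4, -4.4]
opening: 0.0095
```

```bash
python3 m.py wrist6
```

```text
{'tool_pos': [0.5217, -0.1556, 0.0619], 'orientation': [-89.9855, -0.0121, -62.7598], 'ft_force': [0.0744, -0.3621, -4.3582], 'torque': [-0.0199, 0.1761, -0.0083], 'opening': 0.0095, 'time': 12.5}
nest 1602 [ 0.52129657 -0.1565825 ] zt 0.04637061574328634
dot 130 [304.2 214.9] [ 0.5487 -0.1583  0.0464] 0.045
dot 202 [261.5 243. ] [ 0.5236 -0.1451  0.0464] 0.0461
dot 196 [296.2 242.9] [ 0.5325 -0.1621  0.0464] 0.0466
dot 104 [229.5 255.6] [ 0.5087 -0.1326  0.0464] 0.0466
```

Emit:
jog_arm(deltas=[{"offset": [-0.014, 0.02, 0.007], "twist": [0, 0, 0], "claw": 0.95}, {"offset": [0, 0.02, 0], "twist": [0, 0, 0], "claw": 0.95}, {"offset": [0, 0.02, 0], "twist": [0, 0, 0], "claw": 0.95}, {"offset": [0, 0.02, 0], "twist": [0, 0, 0], "claw": 0.95}, {"offset": [0, 0.02, 0], "twist": [0, 0, 0], "claw": 0.95}, {"offset": [0, 0.02, 0], "twist": [0, 0, 0], "claw": 0.95}, {"offset": [0, 0.02, 0], "twist": [0, 0, 0], "claw": 0.95}, {"offset": [0, 0.02, 0], "twist": [0, 0, 0], "claw": 0.95}, {"offset": [0, 0, 0], "twist": [0, 0, 0], "claw": 0.95}, {"offset": [0, 0, 0], "twist": [0, 0, 0], "claw": 0.95}])

```text
time: 13.55
tool_pos: [0.5216, -0.1551, 0.0577]
orientation: [-90.0, 0.0, -62.8]
ft_force: [0.5, -0.7, -3.5]
opening: 0.0099
```

Emit:
jog_arm(deltas=[{"offset": [0, 0.02, 0], "twist": [0, 0, 0], "claw": 0.95}, {"offset": [0, 0.02, 0], "twist": [0, 0, 0], "claw": 0.95}, {"offset": [0, 0.02, 0], "twist": [0, 0, 0], "claw": 0.95}, {"offset": [0, 0.02, 0], "twist": [0, 0, 0], "claw": 0.95}, {"offset": [0, 0.02, 0], "twist": [0, 0, 0], "claw": 0.95}, {"offset": [0, 0.02, 0], "twist": [0, 0, 0], "claw": 0.95}, {"offset": [0, 0, 0], "twist": [0, 0, 0], "claw": 0.95}, {"offset": [0, 0, 0], "twist": [0, 0, 0], "claw": 0.95}, {"offset": [0, 0, 0], "twist": [0, 0, 0], "claw": 0.95}, {"offset": [0, 0, 0], "twist": [0, 0, 0], "claw": 0.95}])

```text
time: 14.55
tool_pos: [0.5216, -0.1551, 0.0548]
orientation: [-90.0, 0.0, -62.8]
ft_force: [-0.4, 0.2, -3.0]
opening: 0.0099
```

```bash
python3 m.py wrist7; python3 - <<'E'
from h import *
grab('scene','scene7'); grab('top','top7')
cv2.imwrite('pics/sc7.png',cv2.resize(cv2.imread('pics/scene7.png')[240:350,90:250],None,fx=5,fy=5,interpolation=cv2.INTER_CUBIC))
E
```

```text
{'tool_pos': [0.5216, -0.1551, 0.0548], 'orientation': [-89.9931, 0.0009, -62.7602], 'ft_force': [-0.4283, 0.1991, -2.9627], 'torque': [0.0417, 0.0981, -0.0424], 'opening': 0.0099, 'time': 14.55}
nest 1684 [ 0.52134998 -0.15647496] zt 0.03925365974964028
dot 132 [304.1 215. ] [ 0.5486 -0.1579  0.0393] 0.0387
dot 202 [261.5 243. ] [ 0.5236 -0.1447  0.0393] 0.0398
dot 197 [296.3 242.9] [ 0.5324 -0.1617  0.0393] 0.0403
dot 103 [229.5 255.7] [ 0.5085 -0.1322  0.0393] 0.0393
```

View pics/sc7.png

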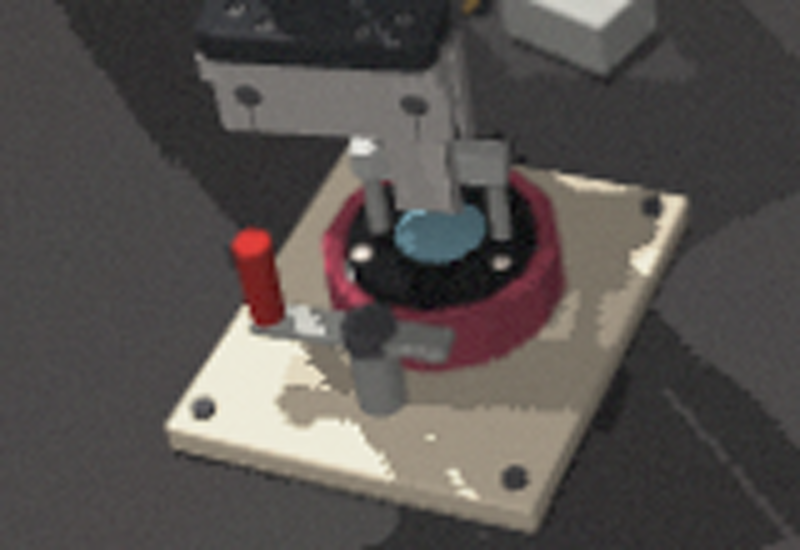

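The ring is nearly flush, with the dots at about 39 mm against the 38 mm rim, and it is still hanging free. I'll take the last stretch in small steps.

Emit:
jog_arm(deltas=[{"offset": [0, 0.01, 0], "twist": [0, 0, 0], "claw": 0.95}, {"offset": [0, 0.01, 0], "twist": [0, 0, 0], "claw": 0.95}, {"offset": [0, 0.01, 0], "twist": [0, 0, 0], "claw": 0.95}, {"offset": [0, 0.01, 0], "twist": [0, 0, 0], "claw": 0.95}, {"offset": [0, 0, 0], "twist": [0, 0, 0], "claw": 0.95}, {"offset": [0, 0, 0], "twist": [0, 0, 0], "claw": 0.95}, {"offset": [0, 0, 0], "twist": [0, 0, 0], "claw": 0.95}, {"offset": [0, 0, 0], "twist": [0, 0, 0], "claw": 0.95}, {"offset": [0, 0, 0], "twist": [0, 0, 0], "claw": 0.95}, {"offset": [0, 0, 0], "twist": [0, 0, 0], "claw": 0.95}])

```text
time: 15.7
tool_pos: [0.5216, -0.1552, 0.0538]
orientation: [-90.0, -0.0, -62.8]
ft_force: [-0.1, 0.1, -2.1]
opening: 0.0098
```

Emit:
jog_arm(deltas=[{"offset": [0, 0.01, 0], "twist": [0, 0, 0], "claw": 0.95}, {"offset": [0, 0.01, 0], "twist": [0, 0, 0], "claw": 0.95}, {"offset": [0, 0, 0], "twist": [0, 0, 0], "claw": 0.95}, {"offset": [0, 0, 0], "twist": [0, 0, 0], "claw": 0.95}, {"offset": [0, 0, 0], "twist": [0, 0, 0], "claw": 0.95}, {"offset": [0, 0, 0], "twist": [0, 0, 0], "claw": 0.95}, {"offset": [0, 0, 0], "twist": [0, 0, 0], "claw": 0.95}, {"offset": [0, 0, 0], "twist": [0, 0, 0], "claw": 0.95}, {"offset": [0, 0, 0], "twist": [0, 0, 0], "claw": 0.95}, {"offset": [0, 0, 0], "twist": [0, 0, 0], "claw": 0.95}])

```text
time: 16.7
tool_pos: [0.5217, -0.1552, 0.0535]
orientation: [-90.0, -0.0, -62.8]
ft_force: [-1.2, 0.2, 2.6]
opening: 0.0101
```

```bash
python3 - <<'E'
from h import *
for i in range(4):
    s=r.get_state(); print(s['tool_pos'].round(4),s['ft_force'].round(2),s['torque'].round(3)); viewer.camera('top')
E
python3 m.py wrist8
```

```text
[ 0.5217 -0.1552  0.0535] [-1.21  0.2   2.6 ] [0.065 0.386 0.033]
[ 0.5218 -0.1552  0.0535] [-0.69  0.87  2.42] [0.108 0.419 0.014]
[ 0.5217 -0.1552  0.0535] [-0.69  0.17  2.2 ] [ 0.129  0.424 -0.022]
[ 0.5218 -0.1552  0.0535] [-1.34  0.5   2.58] [0.05  0.414 0.014]
{'tool_pos': [0.5217, -0.1552, 0.0535], 'orientation': [-89.9829, -0.0135, -62.7614], 'ft_force': [-1.9474, 0.8385, 2.4756], 'torque': [0.0656, 0.4606, -0.0012], 'opening': 0.01, 'time': 16.9}
nest 1706 [ 0.5213412  -0.15647251] zt 0.03795623679995212
dot 133 [304.1 215. ] [ 0.5486 -0.1579  0.038 ] 0.0372
dot 202 [261.5 243. ] [ 0.5237 -0.1447  0.038 ] 0.0392
dot 191 [296.1 242.9] [ 0.5325 -0.1617  0.038 ] 0.0397
dot 102 [229.4 255.9] [ 0.5085 -0.1323  0.038 ] 0.0381
```

Contact at TCP z 0.0535, the predicted home height, with about 6 N total on the mount. I'll release gently and check.

Emit:
jog_arm(deltas=[{"offset": [0, -0.01, 0], "twist": [0, 0, 0], "claw": 0.95}, {"offset": [0, 0, 0], "twist": [0, 0, 0], "claw": 0.95}, {"offset": [0, 0, 0], "twist": [0, 0, 0], "claw": 0.85}, {"offset": [0, 0, 0], "twist": [0, 0, 0], "claw": 0.8}, {"offset": [0, 0, 0], "twist": [0, 0, 0], "claw": 0.7}, {"offset": [0, 0, 0], "twist": [0, 0, 0], "claw": 0.65}, {"offset": [0, 0, 0], "twist": [0, 0, 0], "claw": 0.65}, {"offset": [0, 0, 0], "twist": [0, 0, 0], "claw": 0.65}, {"offset": [0, 0, 0], "twist": [0, 0, 0], "claw": 0.65}, {"offset": [0, 0, 0], "twist": [0, 0, 0], "claw": 0.65}], newtons=8)

```text
time: 17.95
tool_pos: [0.5216, -0.1551, 0.0535]
orientation: [-90.0, 0.0, -62.8]
ft_force: [1.2, 0.0, -0.3]
opening: 0.033
```

Emit:
jog_arm(deltas=[{"offset": [0, -0.1, 0], "twist": [0, 0, 0], "claw": 0.65}, {"offset": [0, -0.3, 0], "twist": [0, 0, 0], "claw": 0.65}, {"offset": [0, -0.8, 0], "twist": [0, 0, 0], "claw": 0.65}, {"offset": [0, -0.8, 0], "twist": [0, 0, 0], "claw": 0.65}, {"offset": [0, -0.8, 0], "twist": [0, 0, 0], "claw": 0.65}, {"offset": [0, -0.8, 0], "twist": [0, 0, 0], "claw": 0.65}, {"offset": [0, 0, -0.9], "twist": [0, 0, 0], "claw": 0.65}, {"offset": [0, 0, -0.9], "twist": [0, 0, 0], "claw": 0.65}, {"offset": [0, 0, -0.9], "twist": [0, 0, 0], "claw": 0.65}, {"offset": [0, 0, 0], "twist": [0, 0, 0], "claw": 0.65}])

```text
time: 18.95
tool_pos: [0.4603, -0.187, 0.1444]
orientation: [-90.0, -0.1, -62.9]
ft_force: [0.2, 0.7, -0.6]
opening: 0.0333
```

```bash
python3 - <<'E'
from h import *
w=grab('wrist','wrist9');s=r.get_state(); print({k:np.round(s[k],4).tolist() for k in ['tool_pos','orientation','ft_force','opening','time']})
E
```

```text
{'tool_pos': [0.4614, -0.1865, 0.1444], 'orientation': [-89.926, -0.0662, -62.8594], 'ft_force': [-0.2674, -0.1116, -0.1962], 'opening': 0.033, 'time': 19.0}
```

View pics/wrist9.png

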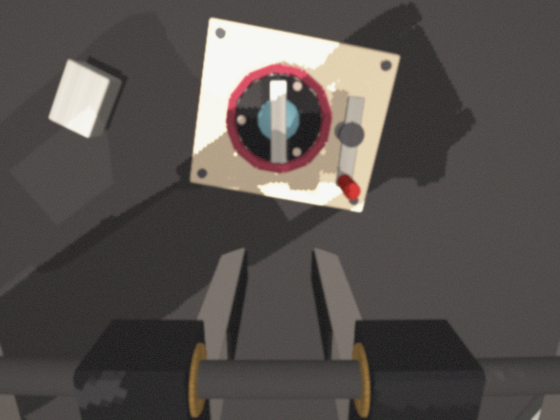

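The optic sits in the nest, with its dots at (297,86), (241,120) and (296,153). The keeper is still parked, with its post top at (353,190). I'll check flushness and tilt.

```bash
python3 - <<'E'
from h import *
from scipy.optimize import least_squares
c=load('wrist9'); X=cloud(c); hsv=cv2.cvtColor(c['color'],cv2.COLOR_RGB2HSV)
rose=((hsv[...,0]>165)|(hsv[...,0]<3))&(hsv[...,1]>110); m=np.zeros_like(rose);m[55:180,215:340]=rose[55:180,215:340]
mm=m&(np.abs(X[...,2]-.038)<.0025); v,u=np.nonzero(mm); pts=np.array([px2z(c,a,b,.038)[:2] for a,b in zip(u,v)])
q=least_squares(lambda q:np.hypot(*(pts-q[:2]).T)-q[2],[.52,-.155,.036],loss='soft_l1',f_scale=.002).x; print('nest',q)
R=X[mm]; rr=np.hypot(R[:,0]-q[0],R[:,1]-q[1])
def plane(p,n):
    A=np.c_[p[:,:2]-q[:2],np.ones(len(p))]; w=np.ones(len(p),bool)
    for _ in range(3):
        k=np.linalg.lstsq(A[w],p[w,2],rcond=None)[0]; res=p[:,2]-A@k; w=np.abs(res)<.002
    print(n,len(p),w.sum(),k,'tilt',np.hypot(*k[:2]))
plane(R[(rr>.035)],'rim')
d=np.hypot(X[...,0]-q[0],X[...,1]-q[1]); o=(d>.020)&(d<.031)&(X[...,2]>.03)&(X[...,2]<.048)&(hsv[...,2]<90); plane(X[o],'ring')
D=np.array([px2z(c,*p,.038)[:2] for p in [(297,86),(241,120),(296,152.5)]]);print('optic',D.mean(0),[np.hypot(*(a-D.mean(0))).round(4) for a in D])
K=X[60:205,335:370].reshape(-1,3);K=K[(K[:,2]>.0415)&(K[:,2]<.047)];print('keeper',cv2.minAreaRect((K[:,:2]*1000).astype(np.float32)))
P=X[140:215,320:375];red=((hsv[...,0]>175)|(hsv[...,0]<5))&(hsv[...,1]>180);P=P[red[140:215,320:375]];t=P[np.abs(P[:,2]-.077)<.003];print('posttop',len(t),t.mean(0))
cap=X[122:146,338:364].reshape(-1,3);print('cap z',np.percentile(cap[:,2],[50,90]),);cc=cap[cap[:,2]>.0475];print(cc.mean(0),cc[:,2].max(),len(cc))
cr=(hsv[...,1]<80)&(hsv[...,2]>120)&(np.abs(X[...,2]-.012)<.004);b=X[cr];b=b[np.hypot(b[:,0]-q[0],b[:,1]-q[1])<.13];print('base',cv2.minAreaRect((b[:,:2]*1000).astype(np.float32)))
E
```

```text
nest [ 0.52057044 -0.15698057  0.03645438]
rim 1173 1166 [-0.00058315 -0.00158892  0.03668368] tilt 0.001692554382471092
ring 2476 2465 [-0.00109193  0.00038246  0.03707549] tilt 0.0011569722132211296
optic [ 0.52069081 -0.1567397 ] [np.float64(0.0276), np.float64(0.0273), np.float64(0.0276)]
keeper ((529.8944702148438, -211.2676239013672), (66.38430786132812, 17.960630416870117), 25.9880313873291)
posttop 177 [ 0.50413709 -0.22034524  0.07640067]
cap z [0.04710368 0.0481923 ]
[ 0.53619982 -0.20742833  0.05067945] 0.3230142756062049 207
base ((523.014404296875, -166.66748046875), (130.3935089111328, 150.83238220214844), 16.71626091003418)
```

The optic is home: ring 37.1 mm against rim 36.7 mm in the same depth frame, tilt about 1 mrad, concentric within 0.3 mm. Next is the keeper. I'll go above the post with the jaws straddling it along the tangent.

Emit:
jog_arm(deltas=[{"offset": [0, 0, 0], "twist": [0, 0.98, 0], "claw": 0.65}, {"offset": [0.6, 0, 0.4], "twist": [0, 0, 0], "claw": 0.65}, {"offset": [0.6, 0, 0.4], "twist": [0, 0, 0], "claw": 0.65}, {"offset": [0.6, 0, 0.4], "twist": [0, 0, 0], "claw": 0.65}, {"offset": [0, 0.7, 0], "twist": [0, 0, 0], "claw": 0.65}, {"offset": [0, 0.7, 0], "twist": [0, 0, 0], "claw": 0.65}, {"offset": [0, 0.7, 0], "twist": [0, 0, 0], "claw": 0.65}, {"offset": [0, 0, 0], "twist": [0, 0, 0], "claw": 0.65}, {"offset": [0, 0, 0], "twist": [0, 0, 0], "claw": 0.65}, {"offset": [0, 0, 0], "twist": [0, 0, 0], "claw": 0.65}])

```text
time: 20.0
tool_pos: [0.5066, -0.2178, 0.0923]
orientation: [-89.9, -0.1, -69.5]
ft_force: [-0.2, -0.2, 0.1]
opening: 0.0329
```

```bash
python3 - <<'E'
from h import *
w=grab('wrist','wrist10');c=grab('scene','scene10');s=r.get_state(); print({k:np.round(s[k],4).tolist() for k in ['tool_pos','orientation','ft_force','opening','time']})
a=cv2.resize(cv2.imread('pics/scene10.png')[220:350,90:250],None,fx=4,fy=4,interpolation=cv2.INTER_CUBIC); cv2.imwrite('pics/sc10.png',a)
E
```

```text
{'tool_pos': [0.5064, -0.218, 0.0924], 'orientation': [-89.896, -0.1064, -69.4905], 'ft_force': [0.3329, 0.4446, -0.2205], 'opening': 0.0331, 'time': 20.1}
```

View pics/sc10.png

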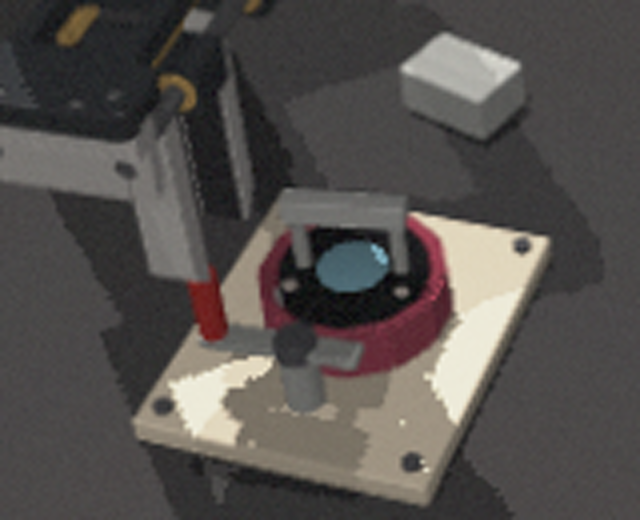

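View pics/wrist10.png

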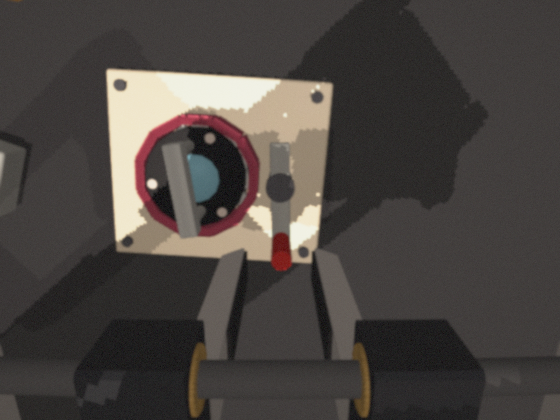

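Emit:
jog_arm(deltas=[{"offset": [0, 0.5, -0.05], "twist": [0, 0, 0], "claw": 0.65}, {"offset": [0, 0.5, -0.03], "twist": [0, 0, 0], "claw": 0.65}, {"offset": [0, 0.3, 0], "twist": [0, 0, 0], "claw": 0.65}, {"offset": [0, 0.15, 0], "twist": [0, 0, 0], "claw": 0.65}, {"offset": [0, 0, 0], "twist": [0, 0, 0], "claw": 0.65}, {"offset": [0, 0, 0], "twist": [0, 0, 0], "claw": 0.7}, {"offset": [0, 0, 0], "twist": [0, 0, 0], "claw": 0.75}, {"offset": [0, 0, 0], "twist": [0, 0, 0], "claw": 0.79}, {"offset": [0, 0, 0], "twist": [0, 0, 0], "claw": 0.79}, {"offset": [0, 0, 0], "twist": [0, 0, 0], "claw": 0.79}], newtons=5)

```text
time: 21.1
tool_pos: [0.5037, -0.2184, 0.055]
orientation: [-90.0, -0.0, -69.5]
ft_force: [-0.3, 0.5, 0.0]
opening: 0.0199
```

Emit:
jog_arm(deltas=[{"offset": [0.112, 0, 0], "twist": [0, -0.667, 0], "claw": 0.79}, {"offset": [0.112, 0, 0], "twist": [0, -0.667, 0], "claw": 0.79}, {"offset": [0.112, 0, 0], "twist": [0, -0.667, 0], "claw": 0.79}, {"offset": [0.112, 0, 0], "twist": [0, -0.667, 0], "claw": 0.79}, {"offset": [0.112, 0, 0], "twist": [0, -0.667, 0], "claw": 0.79}, {"offset": [0.112, 0, 0], "twist": [0, -0.667, 0], "claw": 0.79}, {"offset": [0.112, 0, 0], "twist": [0, -0.667, 0], "claw": 0.79}, {"offset": [0.112, 0, 0], "twist": [0, -0.667, 0], "claw": 0.79}, {"offset": [0, 0, 0], "twist": [0, 0, 0], "claw": 0.79}, {"offset": [0, 0, 0], "twist": [0, 0, 0], "claw": 0.79}])

```text
time: 22.1
tool_pos: [0.5166, -0.2359, 0.0547]
orientation: [-90.0, 0.0, -32.9]
ft_force: [0.1, 0.7, -0.1]
opening: 0.0199
```

```bash
python3 - <<'E'
from h import *
w=grab('wrist','wrist11');s=r.get_state(); print({k:np.round(s[k],4).tolist() for k in ['tool_pos','orientation','ft_force','opening','time']})
d=s['tool_pos'][:2]-[.5371,-.2069]; a=np.degrees(np.arctan2(d[1],d[0]))%360; print(np.hypot(*d),a,'keeper-frame rad',np.radians(a-196.7),'yaw should',a+90-360)
E
```

```text
{'tool_pos': [0.5166, -0.2359, 0.0547], 'orientation': [-89.9889, 0.0077, -32.8907], 'ft_force': [-0.5719, 0.5702, 0.5822], 'opening': 0.0199, 'time': 22.15}
0.035523805348141 234.83182345350468 keeper-frame rad 0.6655258690528518 yaw should -35.16817654649532
```

View pics/wrist11.png

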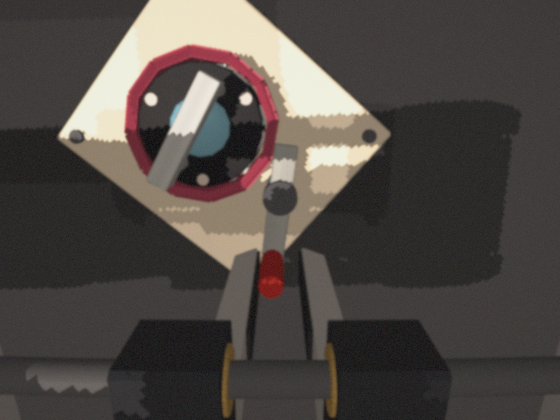

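Emit:
jog_arm(deltas=[{"offset": [0.112, 0, 0], "twist": [0, -0.667, 0], "claw": 0.79}, {"offset": [0.112, 0, 0], "twist": [0, -0.667, 0], "claw": 0.79}, {"offset": [0.112, 0, 0], "twist": [0, -0.667, 0], "claw": 0.79}, {"offset": [0.112, 0, 0], "twist": [0, -0.667, 0], "claw": 0.79}, {"offset": [0.112, 0, 0], "twist": [0, -0.667, 0], "claw": 0.79}, {"offset": [0.112, 0, 0], "twist": [0, -0.667, 0], "claw": 0.79}, {"offset": [0.112, 0, 0], "twist": [0, -0.667, 0], "claw": 0.79}, {"offset": [0.112, 0, 0], "twist": [0, -0.667, 0], "claw": 0.79}, {"offset": [0.112, 0, 0], "twist": [0, -0.667, 0], "claw": 0.79}, {"offset": [0, 0, 0], "twist": [0, 0, 0], "claw": 0.79}])

```text
time: 23.15
tool_pos: [0.5403, -0.2421, 0.0544]
orientation: [-90.0, 0.0, 8.4]
ft_force: [0.3, 0.1, 0.1]
opening: 0.0197
```

```bash
python3 - <<'E'
from h import *
w=grab('wrist','wrist12');s=r.get_state(); print({k:np.round(s[k],4).tolist() for k in ['tool_pos','orientation','ft_force','opening','time']})
d=s['tool_pos'][:2]-[.5371,-.2069]; a=np.degrees(np.arctan2(d[1],d[0]))%360; print(np.hypot(*d),a,'keeper-frame rad',np.radians(a-196.7),'yaw should',a+90-360)
E
```

```text
{'tool_pos': [0.5403, -0.2422, 0.0545], 'orientation': [-89.9882, 0.0281, 8.3333], 'ft_force': [-0.0236, 0.1941, -0.4702], 'opening': 0.0197, 'time': 23.2}
0.03543988357989512 275.2382751584496 keeper-frame rad 1.3707514903522169 yaw should 5.238275158449596
```

View pics/wrist12.png

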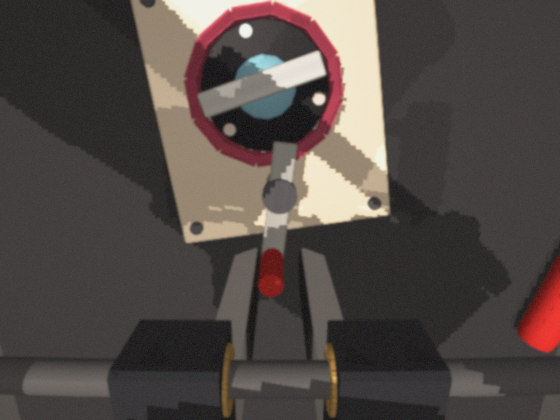

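Emit:
jog_arm(deltas=[{"offset": [0.098, 0, 0], "twist": [0, -0.5, 0], "claw": 0.79}, {"offset": [0.098, 0, 0], "twist": [0, -0.5, 0], "claw": 0.79}, {"offset": [0.098, 0, 0], "twist": [0, -0.5, 0], "claw": 0.79}, {"offset": [0.09, 0, 0], "twist": [0, -0.5, 0], "claw": 0.79}, {"offset": [0.03, 0, 0], "twist": [0, -0.1, 0], "claw": 0.79}, {"offset": [0, 0, 0], "twist": [0, 0, 0], "claw": 0.79}, {"offset": [0, 0, 0], "twist": [0, 0, 0], "claw": 0.79}, {"offset": [0, 0, 0], "twist": [0, 0, 0], "claw": 0.79}, {"offset": [0, 0, 0], "twist": [0, 0, 0], "claw": 0.79}, {"offset": [0, 0, 0], "twist": [0, 0, 0], "claw": 0.79}])

```text
time: 24.2
tool_pos: [0.5502, -0.2397, 0.0545]
orientation: [-90.0, 0.0, 22.9]
ft_force: [-3.1, 0.4, -1.1]
opening: 0.02
```

```bash
python3 - <<'E'
from h import *
w=grab('wrist','wrist13');s=r.get_state(); print({k:np.round(s[k],4).tolist() for k in ['tool_pos','orientation','ft_force','opening','time']})
d=s['tool_pos'][:2]-[.5371,-.2069]; a=np.degrees(np.arctan2(d[1],d[0]))%360; print(np.hypot(*d),a,'keeper-frame rad',np.radians(a-196.7),'yaw should',a+90-360)
E
```

```text
{'tool_pos': [0.5502, -0.2397, 0.0545], 'orientation': [-89.9695, 0.0388, 22.8793], 'ft_force': [-3.3276, 0.814, -0.6779], 'opening': 0.0196, 'time': 24.25}
0.03533527971224618 291.73639031186724 keeper-frame rad 1.6586979201525243 yaw should 21.73639031186724
```

View pics/wrist13.png

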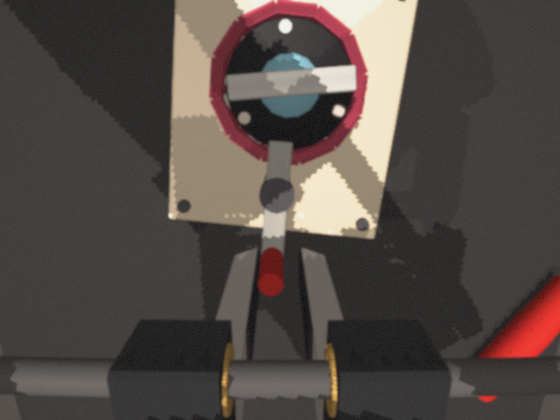

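About 3 N of force says the stop is reached. I'll back off, lift clear and check.

Emit:
jog_arm(deltas=[{"offset": [-0.08, 0, 0], "twist": [0, 0, 0], "claw": 0.75}, {"offset": [0, 0, 0], "twist": [0, 0, 0], "claw": 0.7}, {"offset": [0, 0, 0], "twist": [0, 0, 0], "claw": 0.7}, {"offset": [0, -0.5, 0], "twist": [0, 0, 0], "claw": 0.7}, {"offset": [0, -0.8, 0], "twist": [0, 0, 0], "claw": 0.7}, {"offset": [0, -0.8, 0], "twist": [0, 0, 0], "claw": 0.7}, {"offset": [0, -0.8, 0], "twist": [0, 0, 0], "claw": 0.7}, {"offset": [0, -0.8, 0], "twist": [0, 0, 0], "claw": 0.7}, {"offset": [0, -0.5, -0.5], "twist": [0, 0, 0], "claw": 0.7}, {"offset": [0, 0, 0], "twist": [0, 0, 0], "claw": 0.7}])

```text
time: 25.25
tool_pos: [0.5554, -0.2537, 0.1637]
orientation: [-90.3, -0.2, 22.9]
ft_force: [0.4, -0.0, 0.9]
opening: 0.0285
```

```bash
python3 - <<'E'
from h import *
c=grab('wrist','wrist14');t=grab('top','top14');s=r.get_state(); print({k:np.round(s[k],4).tolist() for k in ['tool_pos','orientation','ft_force','opening','time']})
X=cloud(c);hsv=cv2.cvtColor(c['color'],cv2.COLOR_RGB2HSV)
red=((hsv[...,0]>175)|(hsv[...,0]<5))&(hsv[...,1]>150)&(np.abs(X[...,2]-.077)<.003)&(np.abs(X[...,0]-.545)<.03)&(np.abs(X[...,1]+.24)<.03)
p=X[red].mean(0)+[.0009,.0015,0];d=p[:2]-[.5371,-.2069];print('post',red.sum(),p,np.hypot(*d),'keeper',np.radians(np.degrees(np.arctan2(d[1],d[0]))%360-196.7))
q=np.array([.5206,-.157]);dd=np.hypot(X[...,0]-q[0],X[...,1]-q[1])
o=(dd>.020)&(dd<.031)&(X[...,2]>.03)&(X[...,2]<.042)&(hsv[...,2]<90);P=X[o];A=np.c_[P[:,:2]-q,np.ones(len(P))];w=np.ones(len(P),bool)
for _ in range(3):
    k=np.linalg.lstsq(A[w],P[w,2],rcond=None)[0];w=np.abs(P[:,2]-A@k)<.002
print('ring',w.sum(),k)
rm=(dd>.0355)&(dd<.0385)&(np.abs(X[...,2]-.037)<.003);print('rim z',rm.sum(),np.median(X[rm][:,2]))
E
```

```text
{'tool_pos': [0.5538, -0.252, 0.1602], 'orientation': [-90.0228, -0.0479, 22.8869], 'ft_force': [-0.05, 0.0195, 0.2254], 'opening': 0.028, 'time': 25.35}
post 189 [ 0.54774857 -0.24005277  0.07608107] 0.03482094937469255 keeper 1.5901148053745173
ring 1666 [-0.00225333 -0.0002384   0.03708149]
rim z 1179 0.036445707198508315
```

View pics/wrist14.png

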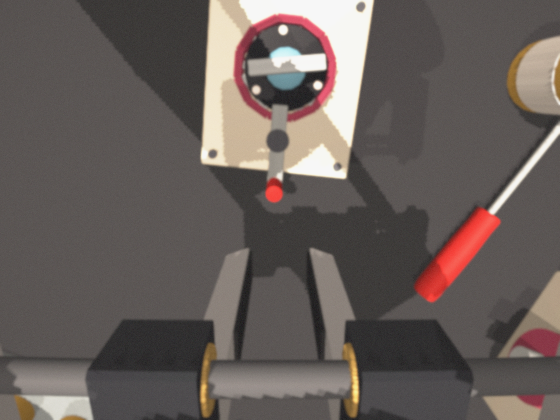

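View pics/top14.png

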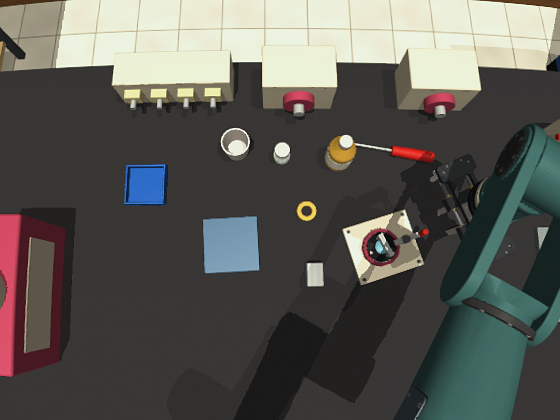

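The keeper measures about 1.59 rad, with its short arm over the ring at (280,107) and the post at (274,190). The ring is flush and level, the robot is clear, and the bystanders are at their starting pixels. I'll hand in.

```bash
python3 -c "
from station import hand_in
print(hand_in())"
```

```text
the job is handed in; nothing more can be done
None
```

The lens assembly is home in the mount with the keeper swung over its ring, and the job was handed in at about 25 s. No verdict was reported.

- **Placing:** I gripped the lens by its handle bar and measured the notch angle with the wrist camera (feet needed about −2.5°). I made that turn above the nest and lowered the lens in small steps. The feet dropped straight in, so no searching turn under pressure was needed. Contact came at the predicted home height, with about 6–7 N on the mount at the settled readings.
- **Home check, keeper still open:** the ring was level with the rim to about 0.4 mm, tilted about 1 mrad, and centred within about 0.3 mm.
- **Keeper:** I straddled the post with the jaws and swung it to its stop, feeling about 3 N at the end. It measured about 1.59 rad afterwards.
- **Last check:** the ring stood about 0.6 mm above the rim and 2 mrad off level. That is within depth noise but slightly more than before. The gripper was clear of everything, with wrist force near 0. The bystanders were where they started in the top view, judged by eye.
- **Disagreements:** the top and wrist cameras put the nest about 2 mm apart, so I worked from the wrist camera's relative positions. One sideways move landed 7 mm off above the nest because of a slip in my numbers. I corrected it before lowering.

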